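# Lock a slide box in the bench clamp

## Task

Secure the microscope slide box in the bench clamp so that it stays put while slides are taken out later: with the fingertips, push the box that lies on the clamp's bed at its open mouth along the bed, without lifting it, until it is fully home against the back stop. Then push the clamp's lever round past its dead point until it snaps into lock and the pad holds the box. Leave the other things where they stand.

Things in the scene. Friction and masses are not known exactly. Their poses are not given: they have to be found in the camera images.
- clamp: Fixed metal bench clamp; walls 24 mm high on a level dark bed plate 8 mm thick, on which the box slides. Origin: on the bed, 8 mm above the worktop, at the centre of a clamped box. +x: the way the box is pushed, mouth to back stop; +y left; +z up. Back stop face at x = 41.5 mm, fixed jaw (left) face at y = 15.5 mm, right guide and pad at y = -27.5 mm: channel 43 mm wide from x = -25 mm.
- clamp_mouth (a point): Middle of the clamp's open mouth, 8 mm above the bed, at x = -58 mm, y = -6 mm in the clamp's frame. Flared lips, 16 mm high, lead from about 68 mm wide here into the 43 mm channel. To the right of the channel lies the mechanism housing (clamp frame: y = -48 to -95 mm, x = -23 to 23 mm, 32 mm above the bed), with the lever on its top.
- case_center (a point): Centre of the clear plastic slide box on the bed before the clamp's mouth, 83 mm long (its own y axis, at the start roughly along the clamp's x), 31 mm wide, 21 mm high, loose, 0.05 to 0.12 kg. This point is 10.5 mm above its underside. Push it on its near short end, 5 to 18 mm above the bed. Fully home, its front end touches the back stop and its rear end is still outside the channel.
- lever (a joint): Angle of the clamp's lever: 0 open (as found), grows anticlockwise seen from above, 1.2 rad is the dead point, 1.5 rad is locked, at its stop. Below 1.2 rad a spring drives it back to 0, beyond it the spring snaps it to 1.5; pushing at the grip takes up to about 10 N. It turns about the upright axis through lever_pivot.
- lever_grip (a point): Centre of the lever's black grip, a bar with flat upright sides: 41 to 98 mm from the pivot axis, 14 mm wide, 42 to 68 mm above the worktop. This point is 70 mm from lever_pivot. Open, the lever points at 215 degrees in the clamp's frame (anticlockwise from +x): back and to the right; locked, at 301 degrees. Push on the side that faces the channel, to the right and then away from the robot.
- lever_pivot (a point): Point on the upright axis of the lever, 55 mm above the worktop, at x = 0, y = -71.5 mm in the clamp's frame.
- pad: The clamp's rubber pad (26 mm wide, 4 to 20 mm above the bed) on the right of the channel. The lever drives it about 15 mm along the clamp's +y against the box. The body's origin coincides with the clamp's origin while open and is no point on the part.
- slide_case: The slide box of case_center; origin at the centre of its underside, y along its length, z up.
- back_jar: Bystander: round stain jar with a screw lid (55 mm diameter, 84 mm tall), behind the clamp; origin at its foot.
- oil: Bystander: small dropper bottle, 27 mm diameter, 67 mm tall, behind the clamp; origin at its foot.
- white_bottle: Bystander: slim white bottle with a pointed cap, 25 mm diameter, 82 mm tall, behind and to the right of the clamp; origin at its foot.
- timer: Bystander: flat white timer, 64 x 62 x 18 mm, lying front right; origin under its centre.
- marker: Bystander: marker pen, 135 mm long, lying right of the clamp; origin under its centre.
Mind the look-alikes: they are no part of the job. Leave any green or red look-alike of the slide_case alone.

How it is judged (in metres and radians):
On the way, in this order (a step that is already met when the one before it is completed fails the run):
1. the slide box has been pushed fully home (within 5 mm of the back stop) in the channel, with the lever still open (x of case_center in the frame of clamp above -0.005 m and y of case_center in the frame of clamp between -0.016 and 0.005 m and angle between the y axis of case_center and the x axis of clamp, either way round below 0.25 rad and value of joint lever below 0.3 rad), for 0.2 s.
2. the lever has been pushed past its dead point and has snapped into lock (value of joint lever above 1.4 rad), for 0.2 s.
At the end, for the whole second after the job is handed in: The slide box lies flat on the bed at its clamped place (within 6 mm in x and 5 mm in y of the clamp's frame, square to it within 0.08 rad), the lever is locked (above 1.4 rad) and the pad presses on the box with more than 4 N (x of case_center in the frame of clamp between -0.006 and 0.005 m and y of case_center in the frame of clamp between -0.005 and 0.005 m and angle between the y axis of case_center and the x axis of clamp, either way round below 0.08 rad and angle between case_center's own z axis and vertical below 0.08 rad and height (world z) of case_center below 0.024 m and value of joint lever above 1.4 rad and contact force between pad and slide_case above 4 N); the robot touches nothing.
It fails at once if the slide box is lifted or tipped (height (world z) of case_center above 0.032 m or angle between case_center's own z axis and vertical above 0.35 rad).
It fails at once if a bystander (the other jar, the two bottles, the timer, the marker) is moved more than 20 mm (distance of any of back_jar, oil, white_bottle, timer, marker from where it was at the start of the episode above 0.02 m).
It also fails if it takes over 48 s, if anything falls off the work surface, if the arm or the gripper's body presses on something with over 40 N, if the wrist force passes 120 N, or if a joint passes its speed limit or range.

## Robot

A 7-joint arm with a two-finger parallel gripper is mounted at the origin on a cart in front of the work surface, level with it; the furniture and walls round the work are solid. World frame = base frame: x ahead of the robot, y to its left, z up, the work surface at z = 0. Lengths are in m, angles in degrees, forces in N, time in s.
With the tool pointing down it reaches from about 0.4 to 0.875 m from the base axis. Payload 6.5 kg.
Tool frame: the origin (TCP) lies between the finger pads; the fingertips stand 11 mm ahead of it and the grasp point (between the pads) lies 8 mm behind it (r.tip_extent is the x of the fingertips in the tool frame, in m); x points along the fingers, y is the direction in which the jaws open and shut, and the axes are right-handed (so a half turn about x gives the same grasp; the last joint's range is limited). The gripper opens to 85 mm and grips with 20 to 120 N. Pads are 22 mm wide; open, the fingers measure 114 mm over their backs; the gripper's body (76 mm by 85 mm) begins 54 mm behind the grasp point. The pads swing forward as they close: fully open they stand 13 mm farther back than shut.
Start: joints at [-3.793, 30.733, -0.252, 88.115, 0.149, 61.152, -4.079], TCP at [0.65, 0, 0.242] pointing down, gripper open.
Joint ranges: [-154.64, 154.64], [-21.42, 123.67], [-72.66, 72.17], [13.99, 137.28], [-74.86, 254.86], [10.95, 109.41], [-158.01, 158.01]. Speed limits (degrees/s): [136.94, 136.94, 180, 180, 180, 180, 180].

## Interface

Orientations are given as [roll, pitch, yaw] about the fixed x, y, z axes, in that order (R = Rz(yaw) Ry(pitch) Rx(roll)).
In Python, from workcell import r, solver, capture, camera_model gives the robot as it stands. Calls block until the motion is done:
- r.move_ptp(position, orientation): joint-space move of the TCP to a pose.
- r.move_l(position, orientation=None, speed=0.15): straight line of the TCP; orientation=None keeps the orientation; speed is the mean speed in m/s.
- r.set_joints(angles): joint-space move.
- r.set_gripper(opening, f_grip=None): opening from 0.0 (shut) to 1.0 (fully open); f_grip is the grip in N (None keeps the last); returns when the fingers have stopped.
- r.sleep(seconds).
- solver.solve_ik(position, orientation): joint angles nearest the present ones, or None.
- r.read_state(): the state.
- capture(name): name is "scene" or "side" or "wrist"; returns the picture (480x640x3 uint8, red, green, blue); there is no depth.
- camera_model(name): a dict with "K" (3x3 intrinsics, pixels), "rvec" (rotation vector, rad) and "tvec" (3), from world to camera coordinates, as OpenCV has them; the wrist camera has in their place "mount" (4x4, takes a point from camera to tool coordinates, whose origin is the TCP and whose axes are the tool frame's). Camera axes: x right, y down, z forward; pixel columns grow to the right and rows downward; lengths in m; the calibration is good to about 2 mm. A picture is of the moment at which its call begins: read the wrist's pose just before it. camera_model takes no time and is no camera call.
A pose or a line that the arm cannot do raises r.IKError and nothing moves.
- r.hand_in(): hands the job in, once; it reports no verdict.
The state is a dict: "time": time; "joint_pos": joint angles; "joint_velocities": joint speeds; "joint_torque": joint torques, N m; "tcp_pos": TCP position; "tcp_rot": TCP orientation; "contact_force": force on the tool from outside, world axes, zero at the start; "torque": the same for the moment, N m; "gripper_width": opening from 0.0 (shut) to 1.0 (fully open).
Only numpy, scipy, OpenCV 4.12 (cv2) and the standard library are available. Lean on these libraries where they do the work, as an engineer would, in place of code of your own. Each camera call takes 0.05 s, during which the arm holds its last target. There are 200 camera calls.

## Working session

There is one attempt and no reset: what is moved stays moved. The work goes in short steps, each a Python script; the robot and the scene stay as the last script left them, time stands still between calls to the robot, and variables do not carry over. Pictures are saved under pics/ and viewed, about 8 in all and at most 12, crops included, and the job is handed in when it is done.

```bash
mkdir -p pics
cat > h.py <<'E'
import numpy as np, cv2
from workcell import r, solver, capture, camera_model
def save(n,img): cv2.imwrite('pics/'+n+'.png',img[:,:,::-1])
def proj(name,P,st=None):
    m=camera_model(name)
    return cv2.projectPoints(np.float64(P).reshape(-1,3),np.float64(m['rvec']),np.float64(m['tvec']),np.float64(m['K']),None)[0][:,0]
def back(name,uv,z):
    m=camera_model(name);R=cv2.Rodrigues(np.float64(m['rvec']))[0];t=np.float64(m['tvec']).ravel()
    out=[]
    for u,v in np.float64(uv).reshape(-1,2):
        d=R.T@np.linalg.solve(np.float64(m['K']),[u,v,1]);c=-R.T@t
        out.append(c+d*(z-c[2])/d[2])
    return np.array(out)
E
python3 - <<'E'
from h import *
for n in('scene','side'):
    save(n+'0',capture(n)); m=camera_model(n); R=cv2.Rodrigues(np.float64(m['rvec']))[0]; print(n,-R.T@np.float64(m['tvec']).ravel())
s=r.read_state();print(s['time'],s['tcp_rot'],s['tcp_pos'],r.tip_extent)
E
```

```text
scene [ 0.01272621 -0.89001441  0.65740921]
side [-0.11108999 -0.50952585  0.51344001]
0.1 [ -86.26651852   89.90988343 -176.26376196] [6.49449666e-01 7.67366201e-06 2.41509461e-01] 0.011
```

View pics/scene0.png

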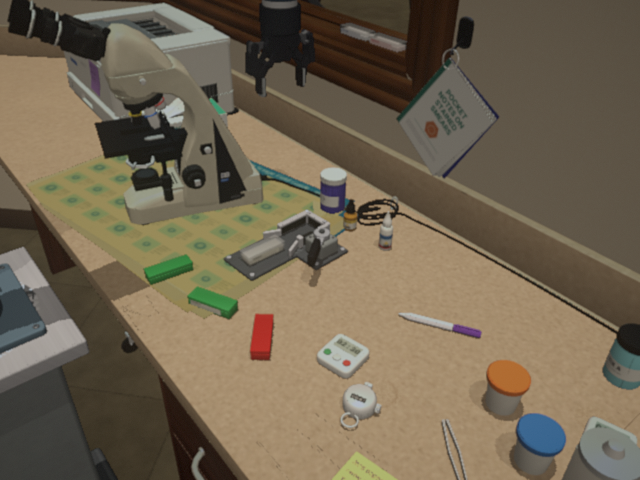

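View pics/side0.png

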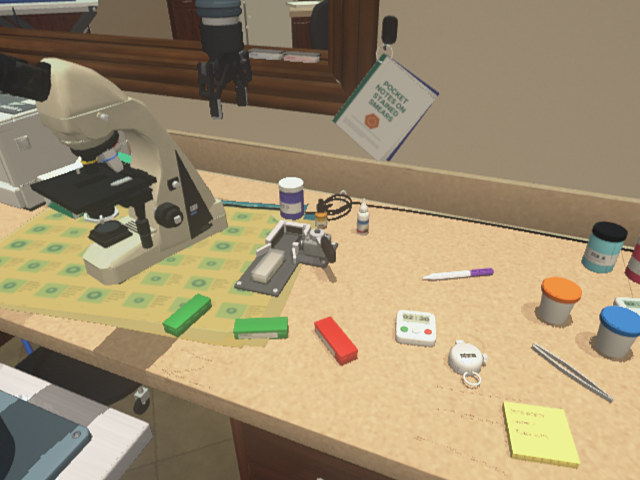

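The scene view shows the clamp at about (290,245), its lever grip at (315,248) and the clear box at (265,248). In the side view the box is at (268,264) and the lever at (330,247). The jars stand behind the clamp and the microscope is to its left.

Run:
```python
from h import *
print(back('scene',[(265,248),(283,240)],.029),back('side',[(268,264),(290,240)],.029))
print(back('scene',[(315,248)],.06),back('side',[(328,247)],.06))
img=np.hstack([cv2.resize(capture('side')[200:310,220:350],None,fx=3,fy=3,interpolation=2),cv2.resize(capture('scene')[190:300,215:350],None,fx=3,fy=3,interpolation=2)])
save('crop',img)
m=camera_model('wrist');print(m)
```

```text
[[ 0.49016922 -0.16313416  0.029     ]
 [ 0.53151854 -0.16265866  0.029     ]] [[ 0.48043624 -0.15886246  0.029     ]
 [ 0.56891673 -0.16068189  0.029     ]]
[[ 0.53596769 -0.2524053   0.06      ]] [[ 0.52981154 -0.25666703  0.06      ]]
{'K': array([[413.20174092,   0.        , 321.71099173],
       [  0.        , 413.20174092, 232.21111337],
       [  0.        ,   0.        ,   1.        ]]), 'mount': array([[-6.61378629e-04, -2.79239096e-01,  9.60221375e-01,
        -1.31188948e-01],
       [ 9.99999675e-01,  2.58430846e-04,  7.63930515e-04,
        -4.21553771e-04],
       [-4.61470089e-04,  9.60221568e-01,  2.79238835e-01,
        -6.96515574e-02],
       [ 0.00000000e+00,  0.00000000e+00,  0.00000000e+00,
         1.00000000e+00]])}
```

View pics/crop.png

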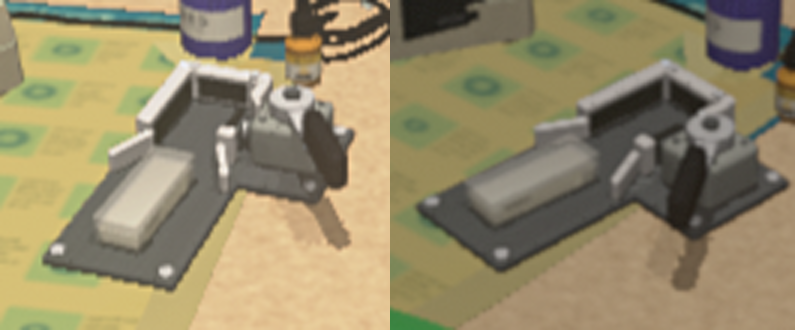

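```bash
cat >> h.py <<'E'
from scipy.spatial.transform import Rotation as Ro
def ori(yaw,tilt=0):
    """tool down; yaw=0: tool z along world +x, tool y along world... ; tilt deg about tool y"""
    R0=np.column_stack([[0,0,-1],[0,1,0],[1,0,0]]).astype(float)  # x down,y left,z ahead
    return (Ro.from_euler('z',yaw,degrees=True)*Ro.from_matrix(R0)*Ro.from_euler('y',tilt,degrees=True)).as_euler('xyz',degrees=True)
def wcam():
    s=r.read_state();T=np.eye(4);T[:3,:3]=Ro.from_euler('xyz',s['tcp_rot'],degrees=True).as_matrix();T[:3,3]=s['tcp_pos']
    m=camera_model('wrist');return T@m['mount'],np.float64(m['K'])
def wback(uv,z,T,K):
    out=[]
    for u,v in np.float64(uv).reshape(-1,2):
        d=T[:3,:3]@np.linalg.solve(K,[u,v,1]);out.append(T[:3,3]+d*(z-T[2,3])/d[2])
    return np.array(out)
def wproj(P,T,K):
    P=np.float64(P).reshape(-1,3);c=(P-T[:3,3])@T[:3,:3];p=c@K.T;return p[:,:2]/p[:,2:]
E
python3 - <<'E'
from h import *
s=r.read_state();print(Ro.from_euler('xyz',s['tcp_rot'],degrees=True).as_matrix().round(3))
r.move_ptp([.53,-.19,.25],s['tcp_rot'])
T,K=wcam();save('w1',capture('wrist'));np.save('w1T.npy',T);print(T.round(3),r.read_state()['time'])
E
```

```text
[[-0.001  1.     0.   ]
 [-0.     0.    -1.   ]
 [-1.    -0.001  0.   ]]
[[ 1.     0.003  0.001  0.531]
 [ 0.003 -0.96  -0.278 -0.119]
 [ 0.001  0.278 -0.96   0.381]
 [ 0.     0.     0.     1.   ]] 1.15
```

View pics/w1.png

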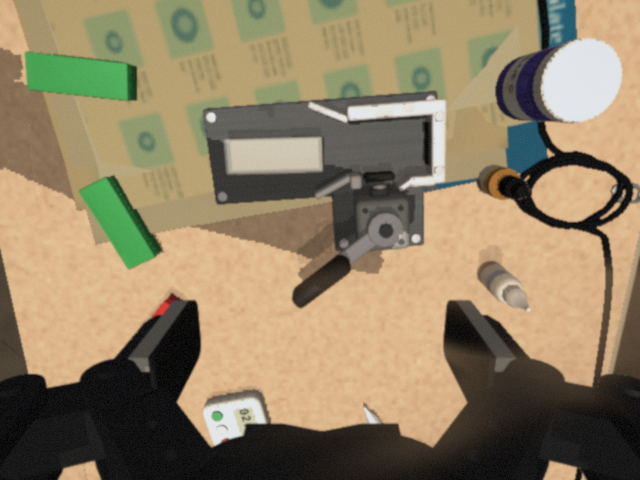

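The near view shows the box at about (225–323, 137–175), the clamp channel to its right with the back stop at (432,145), and the lever from hub (384,230) to grip tip (299,299). I need one enlarged crop to measure edges.

Run:
```python
from h import *
im=cv2.imread('pics/w1.png')[85:315,195:455]
im=cv2.resize(im,None,fx=3,fy=3,interpolation=cv2.INTER_CUBIC)[:600]
im=cv2.convertScaleAbs(im,alpha=1.6,beta=20);cv2.imwrite('pics/w1c.png',im)
T=np.load('w1T.npy');K=wcam()[1]
for uv,z in(((384,230),.062),((299,299),.055),((225,137),.029),((322,135),.029),((323,172),.029),((227,174),.029)): print(uv,wback([uv],z,T,K).round(4))
```

```text
(384, 230) [[ 0.5812 -0.2092  0.062 ]]
(299, 299) [[ 0.5117 -0.2732  0.055 ]]
(225, 137) [[ 0.4505 -0.1384  0.029 ]]
(322, 135) [[ 0.5312 -0.1366  0.029 ]]
(323, 172) [[ 0.5321 -0.1673  0.029 ]]
(227, 174) [[ 0.4503 -0.1692  0.029 ]]
```

View pics/w1c.png

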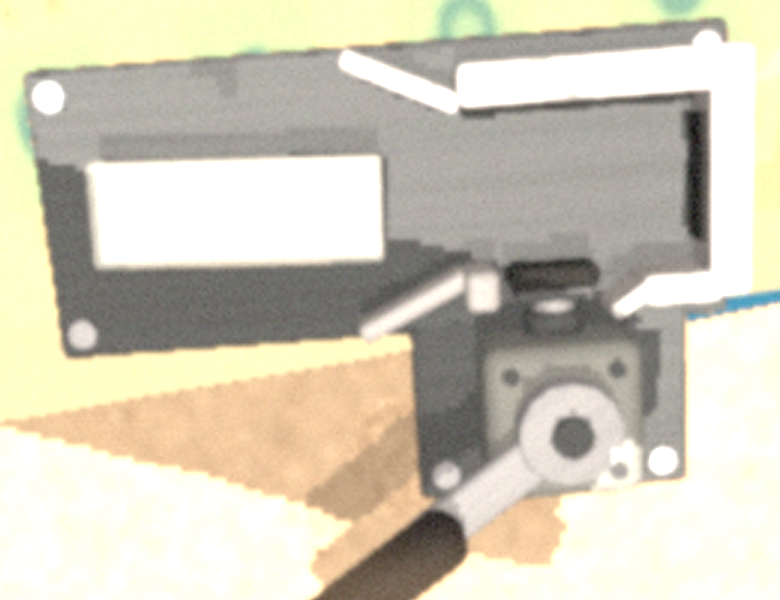

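Run:
```python
from h import *
T=np.load('w1T.npy');K=wcam()[1]
f=lambda p,z:wback(np.float64(p).reshape(-1,2)/3+[195,85],z,T,K)[:,:2]
j=f([(463,108),(705,92)],.032);b=f([(709,92),(709,270)],.032);box=f([(88,162),(382,155),(384,258),(95,266)],.029)
hub=f([(573,434)],.066);bed=f([(27,75),(67,357),(420,497),(686,476),(725,20)],.008)
a=lambda v:np.degrees(np.arctan2(v[1],v[0]))
print('jaw',j,a(j[1]-j[0]),'stop',b,a(b[0]-b[1])-90)
print('bed',bed,a(bed[0]-bed[1])-90,a(bed[3]-bed[2]),a(bed[4]-bed[0]))
print('box',box,box.mean(0),a(box[1]-box[0]),a(box[2]-box[3]),'hub',hub)
yaw=a(j[1]-j[0]);
for yaw in(a(j[1]-j[0]),np.mean([a(j[1]-j[0]),a(b[0]-b[1])-90])):
  c,s=np.cos(np.radians(yaw)),np.sin(np.radians(yaw));ex,ey=np.array([c,s]),np.array([-s,c])
  O=ex*(b.mean(0)@ex-.0415)+ey*(j.mean(0)@ey-.0155)
  L=lambda p:np.c_[(p-O)@ex,(p-O)@ey].round(4)
  print(yaw,O,'hub',L(hub),'box',L(box.mean(0)[None]),L(box),'bed',L(bed))
```

```text
jaw [[ 0.55346583 -0.125217  ]
 [ 0.61903212 -0.12084118]] 3.8181925838875257 stop [[ 0.62011748 -0.12083813]
 [ 0.6238227  -0.1691658 ]] 4.384211362784754
bed [[ 0.42892804 -0.11682016]
 [ 0.43486725 -0.19994165]
 [ 0.54392793 -0.24505886]
 [ 0.62794756 -0.23783888]
 [ 0.62931582 -0.10119837]] 4.086962299939032 4.911479337443147 4.457636244076137
box [[ 0.44981697 -0.14004936]
 [ 0.53146483 -0.13792585]
 [ 0.53212447 -0.16644241]
 [ 0.44999327 -0.16893556]] [ 0.49084988 -0.1533383 ] 1.489821931138012 1.7387200917954473 hub [[ 0.58211531 -0.20774055]]
3.8181925838875257 [ 0.57997602 -0.13898222] hub [[-0.0024 -0.0687]] box [[-0.0899 -0.0084]] [[-0.1299  0.0076]
 [-0.0483  0.0043]
 [-0.0496 -0.0242]
 [-0.1317 -0.0212]] bed [[-0.1492  0.0322]
 [-0.1488 -0.0512]
 [-0.043  -0.1034]
 [ 0.0413 -0.1018]
 [ 0.0517  0.0344]]
4.10120197333614 [ 0.57993474 -0.13902163] hub [[-0.0027 -0.0687]] box [[-0.0899 -0.0079]] [[-0.1299  0.0083]
 [-0.0483  0.0046]
 [-0.0496 -0.0239]
 [-0.1317 -0.0205]] bed [[-0.149   0.0329]
 [-0.1491 -0.0504]
 [-0.0435 -0.1032]
 [ 0.0408 -0.102 ]
 [ 0.052   0.0342]]
```

```bash
cat >> h.py <<'E'
YAW=4.3;O=np.array([.580,-.139]);_c,_s=np.cos(np.radians(YAW)),np.sin(np.radians(YAW))
def W(x,y,z): return [O[0]+_c*x-_s*y,O[1]+_s*x+_c*y,z]
def CF():
    f=np.array(r.read_state()['contact_force']);return np.array([f[0]*_c+f[1]*_s,-f[0]*_s+f[1]*_c,f[2]]).round(1)
E
python3 - <<'E'
from h import *
r.set_gripper(0.0)
o=ori(YAW)
r.move_ptp(W(-.164,-.007,.13),o)
print(r.read_state()['joint_pos'],CF())
r.move_l(W(-.164,-.007,.025),o,speed=.1);f0=CF();print(f0)
r.move_l(W(-.10,-.007,.025),speed=.06);print(CF(),r.read_state()['time'])
save('side1',capture('side')[180:320,190:360]);T,K=wcam();save('w2',capture('wrist'));np.save('w2T.npy',T)
a=cv2.resize(cv2.imread('pics/side1.png'),(400,330));b=cv2.resize(cv2.imread('pics/w2.png'),(400,330));cv2.imwrite('pics/c2.png',np.hstack([a,b]))
E
```

```text
[ 28.76272011  22.41147529 -16.31232027 122.18587613  10.3549224
  36.61212636  99.50898246] [-0.5  0.  -0.3]
[-0.2 -0.8  0.2]
[1.  1.  0.9] 5.65<sys>:0: UserWarning: Gimbal lock detected. Setting third angle to zero since it is not possible to uniquely determine all angles.
```

View pics/c2.png

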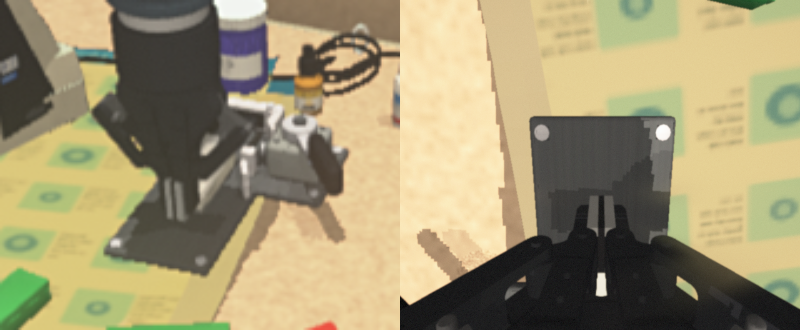

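The fingers are behind the box on the bed and pushing it toward the mouth; nothing else is touched. I'll continue and detect the stop by force.

```bash
python3 - 2>/dev/null <<'E'
from h import *
r.move_l(W(-.062,-.007,.025),speed=.05);f0=CF();print(f0)
x=-.062
while x<-.040:
    x+=.0015; r.move_l(W(x,-.007,.025),speed=.04); f=CF(); print(round(x,4),f)
    if abs(f[0]-f0[0])>7: break
print(r.read_state()['time'],r.read_state()['tcp_pos'])
save('s2',cv2.resize(capture('side')[180:300,210:360],None,fx=3,fy=3,interpolation=2))
E
```

```text
[ 0.3  0.3 -0.1]
-0.0605 [0.7 0.3 0.1]
-0.059 [-0.4 -0.2 -1.3]
-0.0575 [-0.  -0.3  0.1]
-0.056 [-0.3  0.2  0. ]
-0.0545 [ 0.2 -0.2 -0.8]
-0.053 [-2.7  0.9  1.2]
-0.0515 [-7.   0.5  4.9]
8.4083 [ 0.52695826 -0.15007849  0.02461006]
```

View pics/s2.png

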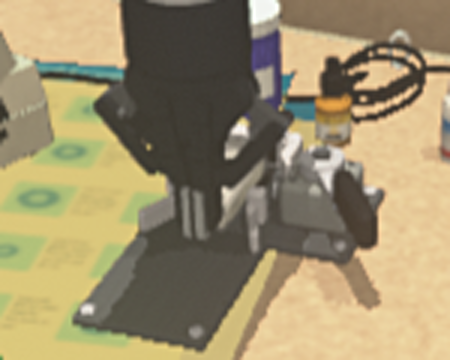

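Contact came at the predicted place (−0.0525), so the box is home. Next I back off and swing the lever.

```bash
cat > lev.py <<'E'
from h import *
def P(lv,d,z,rad=.072):
    t=np.radians(215)+lv;u=np.array([np.cos(t),np.sin(t)]);n=np.array([-u[1],u[0]])
    p=np.array([0,-.0715])+rad*u-d*n
    return W(p[0],p[1],z),ori(YAW+np.degrees(t)+90-360)
E
python3 - 2>/dev/null <<'E'
from lev import *
r.sleep(.2)
for a in(0,.5,1,1.4): print(solver.solve_ik(*P(a,.018,.057)))
r.move_l(W(-.075,-.007,.025),speed=.08);r.move_l(W(-.085,-.007,.14),speed=.15)
r.move_ptp(*P(0,.038,.14))
T,K=wcam();save('w3',capture('wrist'));np.save('w3T.npy',T);print(r.read_state()['joint_pos'],r.read_state()['time'])
O3=[W(.0415,15.5e-3,.032),W(.0415,-.0275,.032),W(-.0415,.0155,.029),W(-.0415,-.0155,.029)]
print(wproj(O3,T,K).round())
side=cv2.resize(capture('side')[180:310,210:360],(450,390));wr=cv2.resize(cv2.imread('pics/w3.png'),(350,390)) 
cv2.imwrite('pics/c3.png',np.hstack([side[:,:,::-1],wr]))
E
```

```text
[ 19.67941669  38.1738       1.1213581  106.47425783  -1.19749767
  35.36318054  60.83761053]
[ 26.99555948  40.69158543  -6.53618813 100.95461621   6.81164944
  38.73635851  84.65524859]
[ 32.23198729  44.09114416 -14.48715462  94.70205961  14.76171093
  43.08951152 107.42244795]
[ 35.00411906  47.04344598 -21.00023929  90.12069101  21.09197466
  46.78853841 125.06542337]
[ 20.60836022  29.24937663  -1.5884147  107.44840493   1.07767661
  43.40941006  57.97121656] 10.7583
[[585. 221.]
 [535. 276.]
 [478. 139.]
 [443. 183.]]
```

View pics/c3.png

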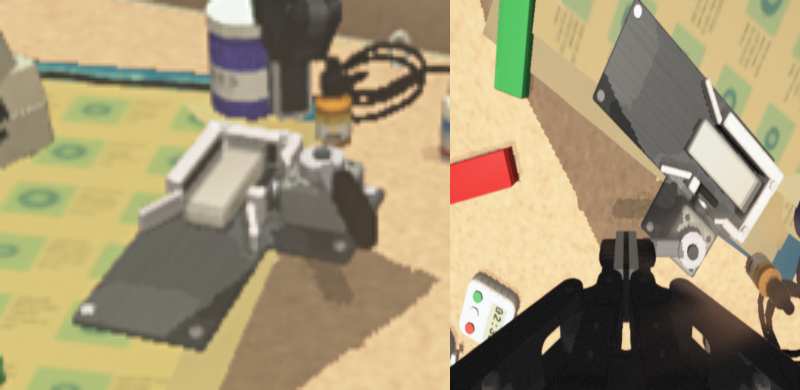

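The box sits in the channel against the back stop and the lever is still open. Now the lever push.

```bash
python3 - 2>/dev/null <<'E'
from lev import *
p,o=P(0,.038,.10);r.move_l(p,o,speed=.1);
p,o=P(0,.038,.058);r.move_l(p,o,speed=.08);f0=CF();print('down',f0)
p,o=P(0,.02,.058);r.move_l(p,o,speed=.05);print(CF())
for a in np.arange(.1,1.41,.1):
    p,o=P(a,.018,.058);r.move_l(p,o,speed=.06);f=CF();print(round(a,2),f)
    if np.linalg.norm(f-f0)>30: print('STOP');break
print(r.read_state()['time'])
save('s4',cv2.resize(capture('side')[180:310,210:360],None,fx=3,fy=3,interpolation=2))
E
```

```text
down [-0.5 -0.7  0.8]
[ 0.6 -0.7 -0.3]
0.1 [-2.5  5.1  3.9]
0.2 [-3.4  5.1  1. ]
0.3 [-4.2  4.1  1.7]
0.4 [-4.4  3.3  0.3]
0.5 [-4.9  3.  -1.1]
0.6 [-4.8  2.7 -0.5]
0.7 [-5.3 -0.  -1.6]
0.8 [-5.1 -1.3 -1.4]
0.9 [-4.6 -2.1 -0.5]
1.0 [-2.2 -1.3 -1. ]
1.1 [-0.7 -0.5 -0.2]
1.2 [-0.4  0.7 -0.2]
1.3 [-0.4  0.1 -0.3]
1.4 [-0.5 -0.7 -0.3]
16.425
```

View pics/s4.png

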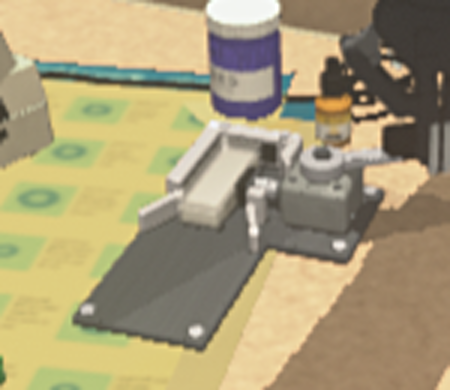

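The lever snapped over (force dropped after 1.1 rad) and the pad is on the box. Back off and check from above.

```bash
python3 - 2>/dev/null <<'E'
from lev import *
p,o=P(1.4,.033,.058);r.move_l(p,speed=.08);p[2]=.2;r.move_l(p,speed=.15)
r.move_ptp([.53,-.19,.25],ori(-90));print(CF(),r.read_state()['time'])
T,K=wcam();w=capture('wrist');save('w5',w);np.save('w5T.npy',T)
def L(z,*q): return wproj([W(a,b,z) for a,b in q],T,K).round(1)
print('box expected',L(.029,(-.0415,.0155),(.0415,.0155),(.0415,-.0155),(-.0415,-.0155)))
save('w5c',cv2.resize(w[85:285,275:535],None,fx=3,fy=3,interpolation=2))
E
```

```text
[-0.1 -0.2  0.5] 19.6417
box expected [[331.2 120. ]
 [432.4 112.2]
 [432.4 150.6]
 [333.6 158. ]]
```

View pics/w5c.png

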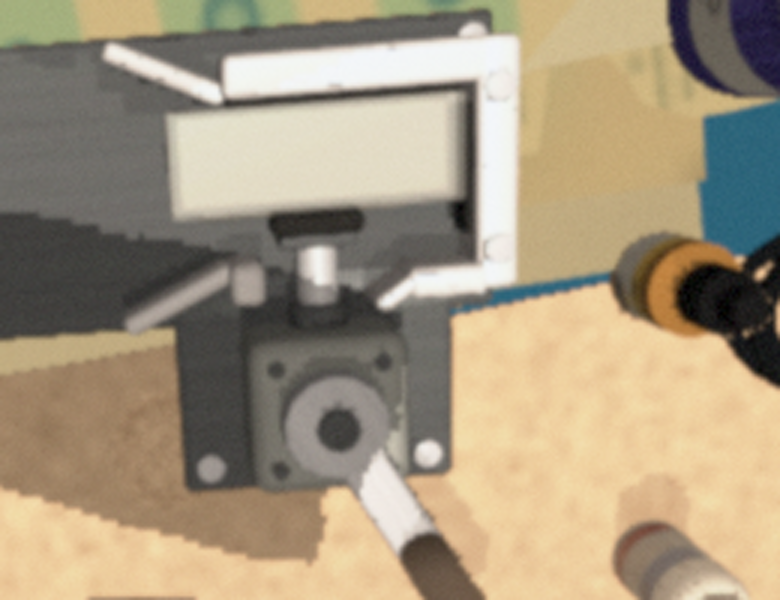

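```bash
python3 -c "
from h import *
print(CF());r.hand_in()" 2>/dev/null
```

```text
[0.9 0.2 1.1]
the job is handed in; nothing more can be done
```

The slide box is home in the clamp and the lever is locked. I handed the job in after about 20 s of robot time.

- **Box:** I pushed it along the bed with closed fingertips. The force rose at the predicted stop position (7 N at the last step), so it was against the back stop. It was never lifted.
- **Lever:** I swung it round with the fingers. The force stayed below about 8 N and fell away at 1.0 to 1.1 rad, a little before the nominal 1.2 rad dead point. The last picture shows the lever swung over to its locked side and the pad out against the box.
- **Final place:** In the last top view, the rear and right edges of the box lie within about 1 mm of where they should be, and it looks square. The front and left edges read about 2 mm off, which is inside the tolerance.
- **Clearance:** The arm was clear of everything at hand-in. The jar and the two bottles I could see looked undisturbed. I did not measure any bystander's position, and the timer and marker were not in the last crop.
- **Not measured:** The pad force and the exact lever angle were judged only from the pictures and the force readings.

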